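Screw the cap onto the cement pot

ROBOT

A 6-joint arm with a two-finger parallel gripper is mounted at the origin on the work surface. World frame = base frame: x ahead of the robot, y to its left, z up, the work surface at z = 0. Lengths are in mm, angles in rad, forces in N, time in s.
With the tool pointing down it reaches from about 350 to 875 mm from the base axis. Payload 4.2 kg.
Tool frame: the origin (TCP) lies at the very end of the fingers, on their centre line; the grasp point (between the pads) lies 19 mm behind it; z points along the fingers, y is the direction in which the jaws open and shut (so a half turn about z gives the same grasp; the last joint's range is limited). The gripper opens to 85 mm and grips with 20 to 120 N. Pads are 22 mm wide; open, the fingers measure 114 mm over their backs; the gripper's body (76 mm by 85 mm) begins 54 mm behind the grasp point. The pads swing forward as they close: fully open they stand 13 mm farther back than shut.
Start: joints at [-1.09, 0.385, 0.008, 0, -1.194, -0.259], TCP at [137.509, -609.664, 206.212] pointing down, gripper open.
Joint ranges: [-3.14, 3.14], [-1.21, 2.06], [-1.07, 1.41], [-3.16, 2.05], [-2.99, -0.16], [-3.1, 3.1]. Speed limits (rad/s): [2.79, 2.79, 3.14, 3.14, 3.14, 3.14].

INTERFACE

Orientations are given as a unit quaternion [x, y, z, w].
In Python, from bench import arm, optics, job gives the robot as it stands.
- The arm moves only by the tool send_rows, never from a script. Its argument "steps" is a list that holds one entry, the list of rows, each a list of 5 numbers: the shift along the tool's x, y, z in cm, then the turn about the tool's z in rad, then the opening, from 0 (shut) to 1 (fully open). A call has 1 to 10 rows; each row shifts and turns the pose as measured when the row begins, along the tool's axes as they then stand; what a row does not reach is not made up. A row lasts 1/12 s, in which the tool goes at most 41.7 mm and 7.16 degrees, less where a joint would pass 70% of its speed; a pose out of reach is approached as far as the arm can. A call with a gripper value outside its range is refused whole. The fingers move at their own pace and stop on an object; the grip force is fixed at half the most. Time passes only in rows, so rows that do not move let the fingers close. It gives the time, the measured TCP pose, the force and the opening at its end, in the units of the state.
- arm.read_state(): the state, without advancing time (a new reading comes with each control period).
- optics.get_image(name): name is "scene" or "top"; returns (picture, depth): 384x512x3 uint8, blue, green, red; 384x512 float32, mm along the optical axis (not along the pixel's ray), 0 where there is no reading.
- optics.get_calibration(name): a dict with "K" (3x3 intrinsics, pixels), "k1" (the pictures are not rectified: a ray, as slopes to the right and down, at radius r is drawn at 1 + k1 r^2 times it, then the intrinsics apply), "rvec" (rotation vector, rad) and "tvec" (3), from world to camera coordinates, as OpenCV has them. Camera axes: x right, y down, z forward; pixel columns grow to the right and rows downward; lengths in mm; the calibration is good to about 2 mm. A picture is of the moment at which its call begins. get_calibration takes no time and is no camera call.
- job.job_done(): hands the job in, once; it reports no verdict.
The state is a dict: "clock": time; "joints": joint angles; "joint_vel": joint speeds; "joint_efforts": joint torques, N m; "position": TCP position; "ee_rot": TCP orientation; "contact_force": force on the tool from outside, world axes, zero at the start; "wrist_torque": the same for the moment, N m; "gripper_width": finger opening in mm.
Only numpy, scipy, OpenCV 4.12 (cv2) and the standard library are available. Lean on these libraries where they do the work, as an engineer would, in place of code of your own. Each camera call takes 0.05 s, during which the arm holds its last target. There are 200 camera calls.

TASK

Close the green cement pot with the orange screw cap: set the cap level on the neck and let its lugs find the thread openings without cross-threading (pressing lightly, ease it backward, counter-clockwise, until you feel it drop the full step, unless it fell in at once), then turn it forward (clockwise) until it is fully home against its stop and let go. Do not press hard or force it against a stop: the pot must not be twisted round in its holder. Leave everything else on the bench where it is.

Things in the scene. Friction and masses are not known exactly. Their poses are not given: they have to be found in the camera images.
- cap_center (a point): Centre (half-way up) of the loose orange screw cap, 48 mm tall, upright on the table at the start, open side down, z up, about 0.12 kg. Below: round skirt 72 mm across, 20 mm tall. Above it: hexagonal grip, 28 mm tall, 36 mm across flats; two flats face +y and -y, the others every 60 degrees. Grasp two opposite flats, fingertips just above the skirt.
- cap: The cap itself: origin at the centre of its underside (lower edge of the skirt), 24 mm below cap_center, same axes. Inside the skirt's lower edge sit four lugs, 7 mm wide, 3 mm tall, 90 degrees apart, the first on +x. They leave 1.5 mm of play round the pot's neck.
- pot_mouth (a point): Centre of the flat top of the bare metal neck of the green cement pot, 101 mm above the table, z up along the pot's axis. Neck 51 mm across, bevelled at the top, threads 60 mm across. The cap's underside lies below this point by: 4.5 to 8.5 mm resting on the threads, 12 to 13 mm once dropped in the openings, 14 to 14.5 mm when fully home.
- thread (a point): Foot of the neck on the pot's axis, 17 mm below pot_mouth. Four short right-hand threads (clockwise from above = forward), 90 degrees apart, with openings of 26 degrees for the lugs; where these lie round the neck differs each time and is not given (x, y say nothing of it). Each thread starts at an opening, slopes down 4 mm going forward and ends at an upright stop, just before the next opening.
- thread_top (a point): Top of the threads on the axis, 4.5 mm below pot_mouth. With the lugs on the threads, a backward (counter-clockwise) turn of at most 90 degrees climbs up to 4 mm, then drops about 8 mm into the openings; a drop of only 4 mm may come first, off the top of the stops. Forward on top of a thread, or backward past an opening (12 degrees of play), the lugs run against a stop.
- seal_top (a point): Top of the black sprung rubber seal in the pot's mouth, 4 mm above pot_mouth; it carries the dropped cap and yields by 1 mm per 2.5 N. From the openings, a forward turn of 56 to 70 degrees (well under 0.2 N m) draws the cap down about 2 mm onto the seal until the lugs meet the stops. Friction then keeps it there.
- holder: Wooden holder fixed to the table, 130 mm square, with a round cup 38 mm tall, that carries the pot (88 mm across). Origin at the centre of its underside, on the pot's axis.
- pot (a joint): Angle by which the pot has been twisted in its holder, rad, 0 at the start, + counter-clockwise from above. Friction holds it against 0.7 N m; beyond that it slips round.
- hammer: Bystander: hammer lying down. Origin at its underside.
- awl: Bystander: awl with a handle, 150 mm long, lying down between the two work places. Origin at its underside.
- slicker: Bystander: wooden edge slicker, turned stick standing upright, 38 mm wide, 100 mm tall. Origin at its underside.
- dye: Bystander: amber dye bottle, 52 mm wide, 120 mm tall. Origin at its underside.
- rivet_tin: Bystander: open round metal tin, 84 mm wide, 35 mm tall. Origin at its underside.
- small_jar: Bystander: small closed glass jar with a white lid, 60 mm wide, 75 mm tall. Origin at its underside.
- shoe_last: Bystander: wooden shoe last, about 190 by 72 mm, 90 mm tall. Origin at its underside.
Things that resemble listed ones, but are neither listed nor needed, are in the scene too. Of the things that look like the holder, the smaller one is meant. Several things look just like the cap: the one meant starts farthest to the robot's left.

How it is judged (in metres and radians):
On the way:
1. the cap has dropped level into the thread openings (z of cap in the frame of pot_mouth below -0.0103 m and horizontal distance between cap and pot_mouth below 0.003 m and angle between cap_center's own z axis and vertical below 0.1 rad), for 0.1 s.
At the end, for the whole second after the job is handed in: The cap is screwed home and released at rest: its underside 13.3 to 17 mm below the mouth of the pot, within 3 mm of the pot's axis, level within 0.06 rad (z of cap in the frame of pot_mouth between -0.017 and -0.0133 m and horizontal distance between cap and pot_mouth below 0.003 m and angle between cap_center's own z axis and vertical below 0.06 rad and velocity of joint pot below 0.05 rad/s and linear speed of cap below 0.02 m/s); the robot touches nothing.
It fails at once if the pot was twisted more than 0.12 rad in its holder (value of joint pot above 0.12 rad or value of joint pot below -0.12 rad).
It fails at once if the cap was pressed on the pot with more than 45 N (contact force between cap and holder above 45 N).
It fails at once if another thing on the bench was moved more than 25 mm (distance of any of hammer, awl, slicker, dye, rivet_tin, small_jar, shoe_last from where it was at the start of the episode above 0.025 m).
It also fails if it takes over 61 s, if anything falls off the work surface, if the arm or the gripper's body presses on something with over 40 N, if the wrist force passes 120 N, or if a joint passes its speed limit or range.

## Working session

There is one attempt and no reset: what is moved stays moved. The work goes in short steps, Python scripts to look and compute and a tool call to move; the robot and the scene stay as the last step left them, time stands still between calls to the robot, and variables do not carry over. Pictures are saved under pics/ and viewed, about 8 in all and at most 12, crops included, and the job is handed in when it is done.

Besides the shell and the picture viewer there is one more tool, called as a command line: name --argument value ..., lists and objects as JSON in quotes. send_rows: Moves the arm, as the interface text tells. Its arguments: {"type":"object","properties":{"steps":{"type":"array","items":{"type":"array","items":{"type":"array","items":{"type":"number"}}}}},"required":["steps"]}

```bash
mkdir -p pics
cat > h.py <<'E'
import numpy as np, cv2
from bench import arm, optics, job
def world(name,depth):
    c=optics.get_calibration(name);K=np.array(c["K"],float);k1=c["k1"]
    R=cv2.Rodrigues(np.array(c["rvec"],float))[0];t=np.array(c["tvec"],float).ravel()
    h,w=depth.shape;u,v=np.meshgrid(np.arange(w),np.arange(h))
    p=cv2.undistortPoints(np.stack([u,v],-1).reshape(-1,1,2).astype(float),K,np.array([k1,0,0,0],float)).reshape(h,w,2)
    P=np.dstack([p,np.ones((h,w))])*depth[...,None]
    W=(P-t)@R
    W[depth==0]=np.nan
    return W
E
python3 - <<'E'
from h import *
print(arm.read_state())
for n in("scene","top"):
    im,d=optics.get_image(n);cv2.imwrite(f"pics/{n}0.png",im);np.savez(f"{n}0.npz",im=im,d=d);c=optics.get_calibration(n);print(n,c["k1"],-cv2.Rodrigues(np.array(c["rvec"],float))[0].T@np.array(c["tvec"]).ravel())
E
```

```text
{'clock': 0.0, 'joints': array([-1.09038862e+00,  3.85557462e-01,  6.65065399e-03, -5.43296500e-04,
       -1.19399016e+00, -2.58572954e-01]), 'joint_vel': array([ 1.16451724e-03, -6.09025865e-04, -9.73849191e-05,  2.26761255e-04,
       -1.53563874e-04,  8.22865554e-04]), 'joint_efforts': array([ 1.27292515e-04, -3.92291343e+01,  1.88400453e+01,  4.18623626e+00,
       -4.54982670e-03, -2.33589510e-06]), 'position': array([ 137.38875368, -609.06584091,  205.12423306]), 'ee_rot': array([-1.10590416e-01,  9.93865480e-01,  1.07061969e-03, -1.43867706e-04]), 'contact_force': array([0.40452656, 0.81823405, 0.56554226]), 'wrist_torque': array([-0.00158617, -0.04706235, -0.03168409]), 'gripper_width': 85.9079228045889}
scene -0.04964073896233765 [1071.30603841  -81.76915609 1025.24633051]
top -0.1836056790503395 [ 361.43991018  -13.26645806 1325.83474652]
```

View pics/top0.png

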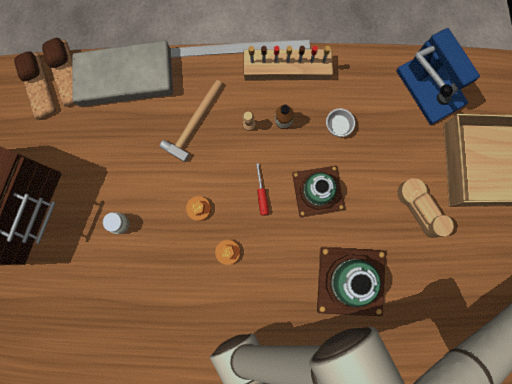

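View pics/scene0.png

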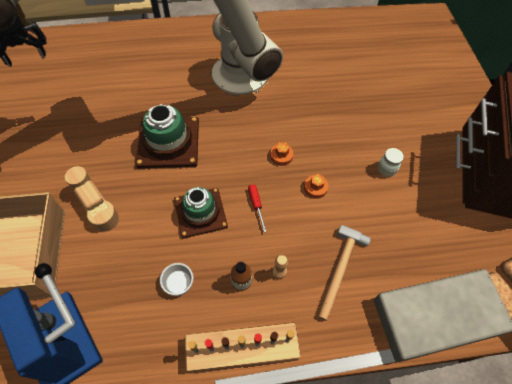

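The top view shows two orange caps: (198,208), which is farther left and so the one meant, and (228,252). The smaller holder with the green pot is at (319,190). The awl lies between them at (262,190).

Run:
```python
from h import *
def circ(P):
    A=np.c_[2*P[:,:2],np.ones(len(P))];s=np.linalg.lstsq(A,(P[:,:2]**2).sum(1),rcond=None)[0];return s[:2],np.sqrt(s[2]+s[0]**2+s[1]**2)
for n,boxes in (("top",{"cap":(198,208,22),"pot":(321,188,32)}),("scene",{"cap":(316,185,20),"pot":(198,205,32)})):
    z=np.load(n+"0.npz");W=world(n,z["d"]);im=z["im"]
    for k,(u,v,r) in boxes.items():
        w=W[v-r:v+r,u-r:u+r].reshape(-1,3);w=w[~np.isnan(w[:,0])]
        print(n,k,"zhist",np.histogram(w[:,2],bins=np.arange(-6,120,6))[0])
        for lo,hi in ([(14,26),(42,54)] if k=="cap" else [(-5,5),(10,50),(92,99),(99,110)]):
            m=w[(w[:,2]>lo)&(w[:,2]<hi)]
            if len(m)>5:
                e=m[:,:2].astype(np.float32);(c,rr)=cv2.minEnclosingCircle(e);print(lo,hi,len(m),"mean",m.mean(0).round(1),"min/max mid",((e.min(0)+e.max(0))/2).round(1),"encl",np.round(c,1),round(rr,1), "rect",np.round(cv2.minAreaRect(e)[1],1),cv2.minAreaRect(e)[2])
    # crops
    for k,(u,v,r) in boxes.items():
        cv2.imwrite(f"pics/c_{n}_{k}.png",cv2.resize(im[v-r:v+r,u-r:u+r],(380,300) if 0 else (300,300),interpolation=cv2.INTER_CUBIC))
ims=[cv2.imread(f"pics/c_{n}_{k}.png") for n in("top","scene") for k in ("cap","pot")]
cv2.imwrite("pics/crops.png",np.vstack([np.hstack(ims[:2]),np.hstack(ims[2:])]))
```

```text
top cap zhist [718 682  34  81 219  20   3   6  70  77   1   0   0   0   0   0   0   0
   0   0]
14 26 304 mean [492.  177.5  19.9] min/max mid [494.  179.2] encl [493.6 179.4] 35.0 rect [68.5 66.1] 45.707340240478516
42 54 147 mean [493.4 179.6  48.1] min/max mid [494.  179.4] encl [493.7 178.7] 20.0 rect [36.4 38.5] 19.34414291381836
top pot zhist [1048  950  241  669   73   16   67  150   17   12   18   14   45   71
  181  127   64  133  144   17]
-5 5 1926 mean [ 5.645e+02 -1.796e+02 -1.000e-01] min/max mid [ 555.  -172.3] encl [ 555.2 -171. ] 129.6 rect [185.1 185.3] 89.38245391845703
10 50 1139 mean [ 535.8 -155.7   19.5] min/max mid [ 542.6 -160.4] encl [ 542.1 -160.3] 88.8 rect [130.1 128.8] 8.732603073120117
92 99 110 mean [ 539.8 -161.3   95.8] min/max mid [ 542.8 -162.3] encl [ 542.4 -162.6] 29.8 rect [55.5 55.5] 69.41691589355469
99 110 239 mean [ 542.1 -161.9  103.5] min/max mid [ 543.1 -162.8] encl [ 544.3 -162.7] 26.5 rect [48.3 47.7] 78.78364562988281
scene cap zhist [922 218  28 112 118  12  14  16 113  15   0   0   0   0   0   0   0   0
   0   0]
14 26 218 mean [503
[... 155 characters left out ...]
178. ] encl [495.1 179.5] 20.8 rect [38.1 38.2] 22.114673614501953
scene pot zhist [1723  301  416  378   38   46  119  117   29   33   29   41   74   76
  220   41   87  157   87    0]
-5 5 1913 mean [ 488.5 -174.7   -1.8] min/max mid [ 508.1 -166.1] encl [ 508.1 -174. ] 142.4 rect [190.6 213. ] 85.43711853027344
10 50 1002 mean [ 566.8 -159.7   20.5] min/max mid [ 543.  -162.7] encl [ 543.3 -162. ] 88.8 rect [130.9 129.3] 8.987000465393066
92 99 117 mean [ 551.3 -161.6   95.7] min/max mid [ 545.5 -162.3] encl [ 544.7 -163.3] 30.3 rect [56.2 55.9] 62.4385986328125
99 110 187 mean [ 544.  -163.1  102. ] min/max mid [ 543.9 -162.8] encl [ 544.  -162.9] 23.9 rect [44.1 46.1] 17.747438430786133
```

View pics/crops.png

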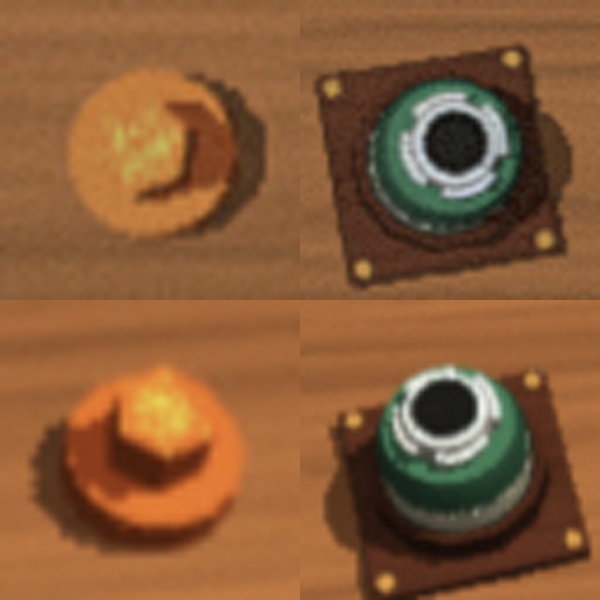

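```bash
cat >> h.py <<'E'
from scipy.spatial.transform import Rotation as Ro
def rel(xyz,jaw_deg=None):
    s=arm.read_state();R=Ro.from_quat(s["ee_rot"]).as_matrix();p=s["position"]
    y=np.degrees(np.arctan2(R[1,1],R[0,1]))
    out=(R.T@(np.array(xyz)-p)/10).round(2)
    print("t",round(s["clock"],2),"p",p.round(1),"tilt z",R[:,2].round(3),"jaw deg",round(y,1),"j",s["joints"].round(2),"F",s["contact_force"].round(1),"T",s["wrist_torque"].round(2),"w",round(s["gripper_width"],1))
    print("shift cm",out, "turn(mod60)",None if jaw_deg is None else np.round(np.radians((-(jaw_deg-y)+30)%60-30),3))
E
python3 - <<'E'
from h import *
from scipy.optimize import minimize
for n,(u,v,r) in (("top",(198,208,22)),("scene",(316,185,20))):
    z=np.load(n+"0.npz");W=world(n,z["d"]);w=W[v-r:v+r,u-r:u+r].reshape(-1,3)
    hi=w[(w[:,2]>(44 if n=="top" else 41))][:,:2]; 
    lo=w[(w[:,2]>14)&(w[:,2]<26)][:,:2]
    def sd(P,c,a):
        d=np.radians(a+np.arange(6)*60);return ((P-c)@np.c_[np.cos(d),np.sin(d)].T).max(1)
    best=[]
    for a in range(0,60,3):
        f=lambda c:(np.tanh((sd(hi,c,a)-18)/1.5)+1).sum()+(0)
        o=minimize(f,hi.mean(0),method="Nelder-Mead");best.append((round(o.fun,2),a,o.x.round(1)))
    print(n,sorted(best,key=lambda t:t[0])[:4],sorted(best,key=lambda t:t[0])[-1])
rel([494.5,179,150],90)
E
```

```text
top [(np.float64(20.67), 21, array([493.2, 179.7])), (np.float64(20.94), 24, array([493.3, 179.8])), (np.float64(21.38), 18, array([493.4, 179.6])), (np.float64(21.71), 27, array([493.4, 179.8]))] (np.float64(27.18), 54, array([493.6, 180.2]))
scene [(np.float64(27.6), 24, array([495.9, 178.2])), (np.float64(28.11), 21, array([495.8, 178.1])), (np.float64(28.79), 18, array([495.8, 177.9])), (np.float64(28.96), 27, array([495.9, 178.1]))] (np.float64(33.62), 51, array([495.7, 177.8]))
t 0.1 p [ 137.4 -609.1  205.3] tilt z [-0.     0.002 -1.   ] jaw deg 102.7 j [-1.09  0.39  0.01 -0.   -1.19 -0.26] F [-0.4  0.3  0.5] T [-0.03  0.05 -0.  ] w 85.3
shift cm [-52.16  69.02   5.66] turn(mod60) 0.222
```

send_rows --steps '[[[-3.4,2.1,0,0,1],[-3.4,2.1,0,0,1],[-3.4,2.1,0,0,1],[-3.4,2.1,0,0,1],[-3.4,2.1,0,0,1],[-3.4,2.1,0,0,1],[-3.4,2.1,0,0,1],[-3.4,2.1,0,0,1],[-3.4,2.1,0,0,1],[-3.4,2.1,0,0,1]]]'

```text
clock: 0.93
position: [427.5, -322.3, 199.3]
ee_rot: [-0.102, 0.995, 0.005, -0.003]
contact_force: [0.9, -1.4, 0.2]
gripper_width: 85.1
```

send_rows --steps '[[[-1.4,3.9,0,0,1],[-1.4,3.9,0,0,1],[-1.4,3.9,0,0,1],[-1.4,3.9,0,0,1],[-1.4,3.9,0,0,1],[-1.4,3.9,0,0,1],[-1.4,3.9,0,0,1],[-1.4,3.9,0,0,1],[-1.4,3.9,0,0,1],[-1.4,3.9,0,0,1]]]'

```text
clock: 1.77
position: [484.0, 90.3, 198.8]
ee_rot: [-0.103, 0.995, 0.006, -0.006]
contact_force: [0.8, 0.2, 0.1]
gripper_width: 85.2
```

```bash
python3 -c "
from h import *
rel([494.5,179,110],82)"
```

```text
t 1.77 p [484.   90.3 198.8] tilt z [-0.013  0.01  -1.   ] jaw deg 101.8 j [ 0.5   0.17 -0.31 -0.02 -1.1  -1.86] F [0.8 0.2 0.1] T [-0.08 -0.09 -0.03] w 85.2
shift cm [-2.93  8.36  8.95] turn(mod60) 0.345
```

send_rows --steps '[[[0,0,0.5,-0.117,1],[0,0,0.5,-0.117,1],[0,0,0.5,-0.117,1],[0,0,0.5,-0.117,1],[0,0,0.5,-0.117,1],[0,0,0.5,-0.117,1],[0,0,0,0,1]]]'

```text
clock: 2.35
position: [482.7, 100.8, 165.1]
ee_rot: [-0.459, 0.888, 0.008, -0.005]
contact_force: [-0.2, -0.1, -0.2]
gripper_width: 85.3
```

```bash
python3 -c "
from h import *
rel([494.5,179,110],82)"
```

```text
t 2.35 p [482.7 100.8 165.1] tilt z [-0.016  0.01  -1.   ] jaw deg 144.6 j [ 0.52  0.21 -0.35 -0.02 -1.02 -1.13] F [-0.2 -0.1 -0.2] T [-0.06 -0.   -0.  ] w 85.3
shift cm [-7.06  3.46  5.56] turn(mod60) 0.046
```

send_rows --steps '[[[-1.4,0.7,0.7,0.046,1],[-1.4,0.6,0.7,0,1],[-1.4,0.6,0.7,0,1],[-1.2,0.6,0.7,0,1],[-0.6,0.3,0.7,0,1],[0,0,0.5,0,1],[0,0,0,0,1],[0,0,0,0,1]]]'

```text
clock: 3.02
position: [496.3, 167.4, 122.9]
ee_rot: [-0.429, 0.903, 0.008, -0.007]
contact_force: [0.5, 0.1, 0.2]
gripper_width: 85.7
```

```bash
python3 -c "
from h import *
im,d=optics.get_image('scene')
cv2.imwrite('pics/a.png',cv2.resize(im[110:230,250:390],(700,600),interpolation=cv2.INTER_CUBIC))
rel([494.5,179,23],82)"
```

```text
t 3.07 p [496.2 167.2 122.9] tilt z [-0.019  0.008 -1.   ] jaw deg 140.8 j [ 0.62  0.3  -0.34 -0.02 -0.94 -1.3 ] F [ 0.6 -0.3 -0.9] T [ 0.02 -0.01 -0.06] w 85.3
shift cm [-0.86  0.68 10.  ] turn(mod60) -0.021
```

View pics/a.png

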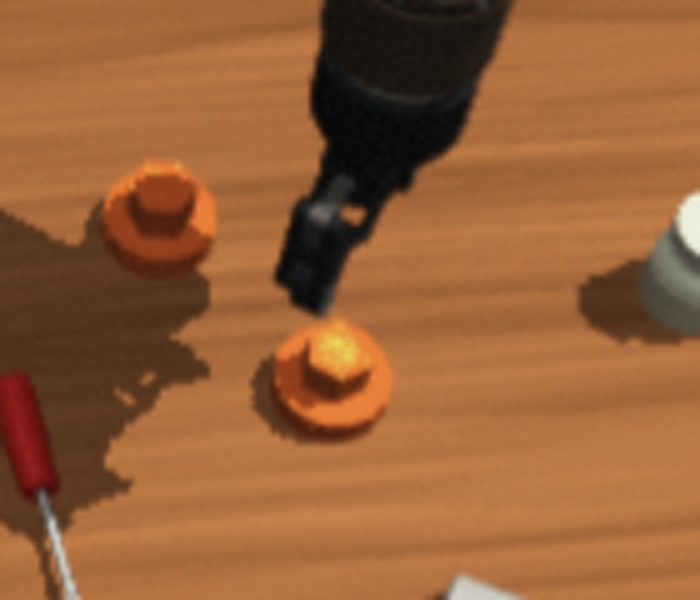

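send_rows --steps '[[[-0.5,0.35,1.5,-0.02,1],[-0.36,0.33,1.5,0,1],[0,0,1.5,0,1],[0,0,1.2,0,1],[0,0,1,0,1],[0,0,0.6,0,1],[0,0,0,0,1],[0,0,0,0,1]]]'

```text
clock: 3.73
position: [497.6, 176.7, 52.2]
ee_rot: [-0.435, 0.9, 0.008, -0.002]
contact_force: [-0.2, 0.2, -0.7]
gripper_width: 85.6
```

```bash
python3 -c "
from h import *
rel([494.5,179,23],82)"
```

```text
t 3.73 p [497.6 176.7  52.2] tilt z [-0.01   0.013 -1.   ] jaw deg 141.6 j [ 0.64  0.39 -0.41 -0.02 -0.76 -1.29] F [-0.2  0.2 -0.7] T [-0.02 -0.01  0.  ] w 85.6
shift cm [0.02 0.33 2.93] turn(mod60) -0.007
```

send_rows --steps '[[[0,0.18,0.8,-0.007,1],[0,0.15,0.8,0,1],[0,0,0.7,0,1],[0,0,0.4,0,1],[0,0,0,0,1],[0,0,0,0,1]]]'

```text
clock: 4.23
position: [495.7, 179.8, 24.7]
ee_rot: [-0.439, 0.899, 0.008, 0.0]
contact_force: [0.4, 0.5, -0.1]
gripper_width: 85.6
```

```bash
python3 -c "
from h import *
rel([494.5,179,23],82)"
```

```text
t 4.23 p [495.7 179.8  24.7] tilt z [-0.007  0.015 -1.   ] jaw deg 142.0 j [ 0.65  0.43 -0.44 -0.02 -0.69 -1.29] F [ 0.4  0.5 -0.1] T [-0.01 -0.01  0.02] w 85.6
shift cm [0.13 0.05 0.17] turn(mod60) 0.001
```

Well centred. Close.

send_rows --steps '[[[0.1,0,0.05,0,0.3],[0,0,0,0,0.3],[0,0,0,0,0.3],[0,0,0,0,0.3],[0,0,0,0,0.3],[0,0,0,0,0.3],[0,0,0,0,0.3],[0,0,0,0,0.3]]]'

```text
clock: 4.9
position: [495.9, 179.4, 25.2]
ee_rot: [-0.439, 0.899, 0.008, 0.001]
contact_force: [0.4, 0.9, 0.4]
gripper_width: 25.7
```

```bash
python3 -c "
from h import *
rel([494.5,179,24],82)"
```

```text
t 4.9 p [495.9 179.4  25.2] tilt z [-0.005  0.016 -1.   ] jaw deg 142.1 j [ 0.64  0.43 -0.45 -0.02 -0.69 -1.29] F [0.4 0.9 0.4] T [-0.03 -0.02 -0.01] w 25.7
shift cm [0.12 0.08 0.12] turn(mod60) 0.001
```

```bash
python3 -c "
from h import *
im,d=optics.get_image('scene')
cv2.imwrite('pics/b.png',cv2.resize(im[110:230,250:390],(700,600),interpolation=cv2.INTER_CUBIC))
im,d=optics.get_image('top')
cv2.imwrite('pics/bt.png',im)"
```

```text
(no output)
```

View pics/b.png

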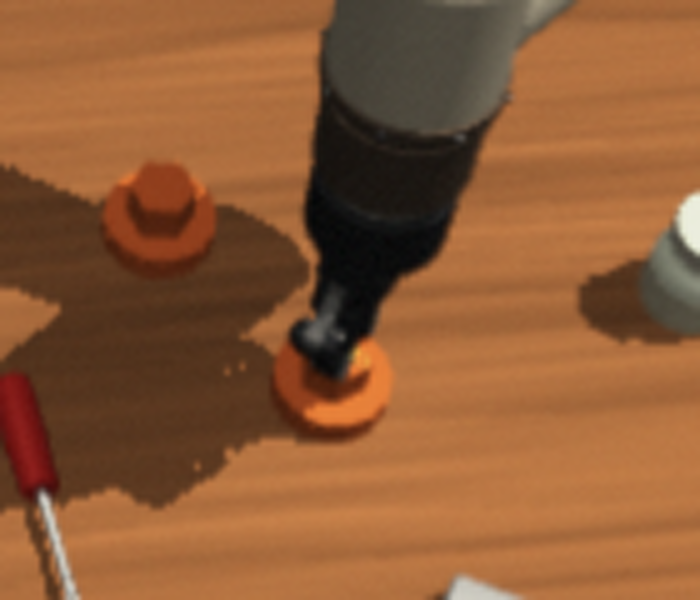

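send_rows --steps '[[[0,0,0,0,0.1],[0,0,0,0,0.1],[0,0,0,0,0.1],[0,0,0,0,0.1]]]'

```text
clock: 5.33
position: [495.8, 179.4, 25.1]
ee_rot: [-0.439, 0.899, 0.008, 0.001]
contact_force: [0.5, -0.3, 0.6]
gripper_width: 8.5
```

Run:
```python
from h import *
rel([494.5,179,24],82)
im,d=optics.get_image('scene');W=world('scene',d)
hsv=cv2.cvtColor(im,cv2.COLOR_BGR2HSV)
m=(im.max(2)<70)&(abs(W[...,0]-495)<60)&(abs(W[...,1]-179)<60)&(W[...,2]>10)&(W[...,2]<75)
P=W[m];print(len(P));P=P[np.argsort(P[:,2])];print(P[:25].round(0).tolist())
```

```text
t 5.33 p [495.8 179.4  25.1] tilt z [-0.005  0.016 -1.   ] jaw deg 142.1 j [ 0.64  0.43 -0.45 -0.02 -0.69 -1.29] F [ 0.5 -0.3  0.6] T [-0.07 -0.01  0.04] w 8.5
shift cm [0.12 0.08 0.11] turn(mod60) 0.001
3
[[508.0, 179.0, 55.0], [498.0, 189.0, 59.0], [500.0, 189.0, 73.0]]
```

Run:
```python
from h import *
im,d=optics.get_image('scene');W=world('scene',d)
cv2.imwrite('pics/c.png',cv2.resize(im[150:210,280:350],(700,600),interpolation=cv2.INTER_CUBIC))
it,dt=optics.get_image('top')
for r in range(166,200,2): print(r,[tuple(W[r,c].round(0).astype(int)) if d[r,c] else 0 for c in range(306,332,4)])
```

```text
166 [(np.int64(417), np.int64(164), np.int64(3)), (np.int64(415), np.int64(178), np.int64(-3)), (np.int64(520), np.int64(147), np.int64(161)), (np.int64(526), np.int64(155), np.int64(168)), (np.int64(531), np.int64(163), np.int64(174)), (np.int64(520), np.int64(179), np.int64(155)), (np.int64(422), np.int64(239), np.int64(-1))]
168 [(np.int64(420), np.int64(164), np.int64(-3)), (np.int64(422), np.int64(176), np.int64(-3)), (np.int64(524), np.int64(147), np.int64(157)), (np.int64(527), np.int64(156), np.int64(160)), (np.int64(529), np.int64(166), np.int64(162)), (np.int64(523), np.int64(180), np.int64(150)), (np.int64(428), np.int64(238), np.int64(-3))]
170 [(np.int64(428), np.int64(163), np.int64(-2)), (np.int64(430), np.int64(175), np.int64(-1)), (np.int64(526), np.int64(147), np.int64(150)), (np.int64(532), np.int64(155), np.int64(158)), (np.int64(525), np.int64(169), np.int64(146)), (np.int64(512), np.int64(186), np.int64(123)), (np.int64(438), np.int64(235), np.int64(2))]
172 [(np.int64(434), np.int64(162), np.int64(-4)), (np.int64(435), np.int64(174), np.int64(-5)), (np.int64(53
[... 3769 characters left out ...]
4(-3)), (np.int64(518), np.int64(219), np.int64(-2))]
196 [(np.int64(518), np.int64(147), np.int64(-1)), (np.int64(521), np.int64(158), np.int64(2)), (np.int64(525), np.int64(168), np.int64(7)), (np.int64(528), np.int64(179), np.int64(9)), (np.int64(526), np.int64(192), np.int64(4)), (np.int64(523), np.int64(206), np.int64(-4)), (np.int64(526), np.int64(217), np.int64(-1))]
198 [(np.int64(526), np.int64(145), np.int64(2)), (np.int64(526), np.int64(157), np.int64(-2)), (np.int64(528), np.int64(168), np.int64(0)), (np.int64(529), np.int64(180), np.int64(0)), (np.int64(529), np.int64(193), np.int64(-3)), (np.int64(531), np.int64(204), np.int64(-2)), (np.int64(532), np.int64(216), np.int64(-1))]
```

View pics/c.png

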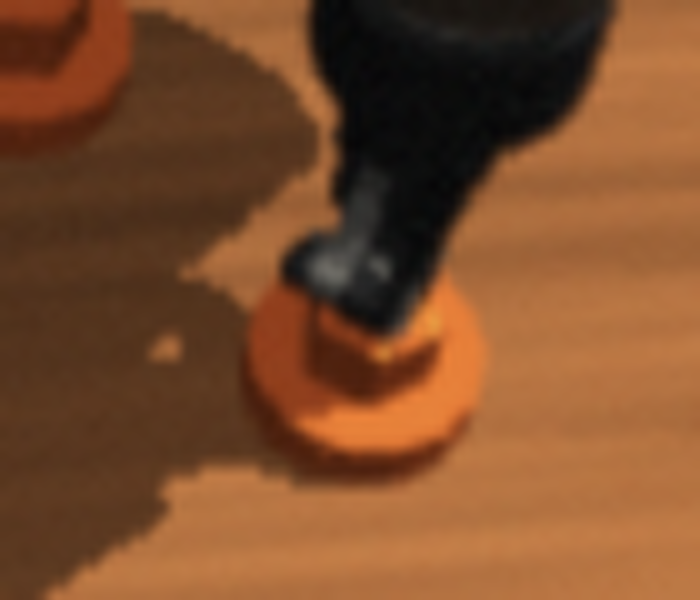

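send_rows --steps '[[[0,0,-1.5,0,0],[0,0,-1.5,0,0],[0,0,-1.5,0,0],[0,0,-1.5,0,0],[0,0,0,0,0],[0,0,0,0,0],[0,0,0,0,0]]]'

```text
clock: 6.07
position: [495.1, 177.8, 86.0]
ee_rot: [-0.439, 0.899, 0.008, -0.0]
contact_force: [0.8, 1.1, -0.0]
gripper_width: -0.3
```

Run:
```python
from h import *
rel([494.5,179,24],82)
for n in ('scene','top'):
    im,d=optics.get_image(n);W=world(n,d)
    m=(np.hypot(W[...,0]-495,W[...,1]-179)<90)&(W[...,2]>56)
    P=W[m];o=np.argsort(P[:,2]);print(n,len(P));print(P[o[:16]].round(0).astype(int).tolist())
    w=W[(np.hypot(W[...,0]-495,W[...,1]-179)<45)&(W[...,2]>42)&(W[...,2]<52)];print(len(w),w.mean(0) if len(w) else 0)
    if n=='scene': cv2.imwrite('pics/d.png',cv2.resize(im[130:210,270:350],(600,600),interpolation=cv2.INTER_CUBIC))
```

```text
t 6.07 p [495.1 177.8  86. ] tilt z [-0.008  0.014 -1.   ] jaw deg 142.0 j [ 0.64  0.34 -0.39 -0.02 -0.84 -1.29] F [ 0.8  1.1 -0. ] T [ 0.01 -0.02  0.03] w -0.3
shift cm [-0.02  0.03  6.21] turn(mod60) 0.0
scene 4376
[[504, 179, 112], [506, 181, 115], [508, 171, 119], [509, 174, 120], [501, 186, 120], [507, 182, 120], [507, 180, 121], [506, 166, 122], [507, 177, 122], [507, 171, 122], [509, 173, 125], [506, 179, 125], [498, 189, 125], [507, 182, 126], [503, 185, 129], [504, 181, 131]]
124 [495.45087595 178.54330873  45.89850792]
top 3421
[[465, 187, 156], [513, 149, 157], [517, 145, 167], [461, 189, 169], [464, 187, 170], [514, 147, 170], [458, 192, 172], [519, 144, 173], [521, 142, 174], [456, 193, 176], [453, 196, 176], [513, 149, 177], [516, 149, 178], [525, 139, 179], [518, 148, 179], [463, 188, 181]]
57 [487.98325116 172.24984936  47.50399917]
```

View pics/d.png

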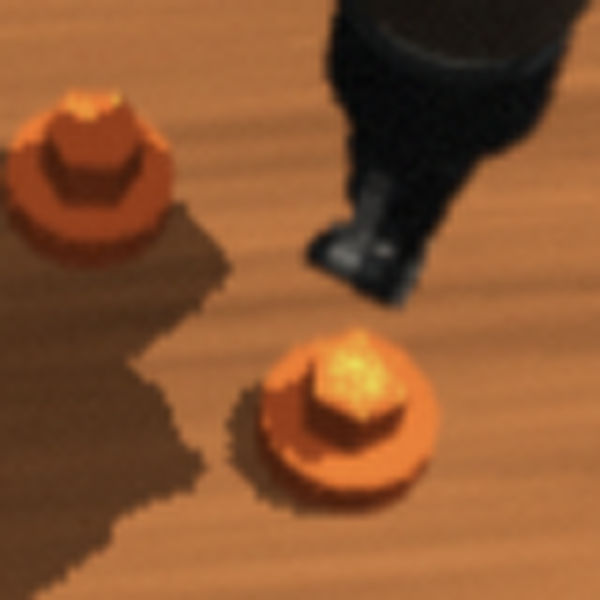

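The tips really sit about 25 mm higher than the reported TCP: the shut tips show at z≈112 in the depth image, while the reading says 86. The fingers therefore closed above the hex, and the cap did not move. I'll reopen and go deeper, watching the force.

send_rows --steps '[[[0,0,0,0,1],[0,0,0,0,1],[0,0,0,0,1],[0,0,1.0,0,1],[0,0,1.5,0,1],[0,0,1.5,0,1],[0,0,1.0,0,1],[0,0,0.5,0,1],[0,0,0,0,1]]]'

```text
clock: 6.92
position: [491.9, 177.0, 22.5]
ee_rot: [-0.438, 0.899, 0.008, -0.004]
contact_force: [-0.1, -0.4, 0.0]
gripper_width: 85.3
```

```bash
python3 -c "
from h import *
rel([494.5,179,-2],82)"
```

```text
t 6.92 p [491.9 177.   22.5] tilt z [-0.015  0.01  -1.   ] jaw deg 142.0 j [ 0.65  0.43 -0.45 -0.03 -0.69 -1.29] F [-0.1 -0.4  0. ] T [-0.03  0.02 -0.04] w 85.3
shift cm [-0.32 -0.12  2.44] turn(mod60) -0.0
```

send_rows --steps '[[[-0.2,-0.08,0.6,0,1],[-0.15,-0.05,0.6,0,1],[0,0,0.5,0,1],[0,0,0.3,0,1],[0,0,0.2,0,1],[0,0,0,0,1]]]'

```text
clock: 7.42
position: [495.9, 179.9, -1.5]
ee_rot: [-0.438, 0.899, 0.008, -0.004]
contact_force: [-0.5, -0.6, 0.2]
gripper_width: 85.3
```

```bash
python3 -c "
from h import *
rel([494.5,179,-2],82)"
```

```text
t 7.42 p [495.9 179.9  -1.5] tilt z [-0.013  0.011 -1.   ] jaw deg 142.0 j [ 0.65  0.48 -0.46 -0.03 -0.64 -1.29] F [-0.5 -0.6  0.2] T [ 0.03 -0.04  0.02] w 85.3
shift cm [0.16 0.06 0.05] turn(mod60) -0.0
```

send_rows --steps '[[[0.1,0.05,0,0,0.3],[0,0,0,0,0.3],[0,0,0,0,0.3],[0,0,0,0,0.3],[0,0,0,0,0.3],[0,0,0,0,0.3],[0,0,0,0,0.3],[0,0,0,0,0.3]]]'

```text
clock: 8.08
position: [495.2, 179.8, -0.1]
ee_rot: [-0.438, 0.899, 0.008, -0.002]
contact_force: [0.1, -0.3, -1.4]
gripper_width: 34.5
```

```bash
python3 -c "
from h import *
rel([494.5,179,-2],82)"
```

```text
t 8.08 p [ 4.952e+02  1.798e+02 -1.000e-01] tilt z [-0.011  0.012 -1.   ] jaw deg 142.0 j [ 0.65  0.47 -0.46 -0.03 -0.64 -1.29] F [ 0.1 -0.3 -1.4] T [-0.01 -0.02 -0.  ] w 34.5
shift cm [0.1  0.   0.19] turn(mod60) -0.0
```

send_rows --steps '[[[0,0,-0.5,0,0.2],[0,0,-1.5,0,0.2],[0,0,-2,0,0.2],[0,0,-2,0,0.2],[0,0,-2,0,0.2],[0,0,-2,0,0.2],[0,0,-2,0,0.2],[0,0,-1,0,0.2],[0,0,-0.5,0,0.2],[0,0,0,0,0.2]]]'

```text
clock: 8.92
position: [494.5, 176.1, 141.0]
ee_rot: [-0.438, 0.899, 0.008, -0.006]
contact_force: [0.2, 0.2, -0.6]
gripper_width: 34.9
```

```bash
python3 -c "
from h import *
rel([543.7,-162.7,130],82)"
```

```text
t 8.92 p [494.5 176.1 141. ] tilt z [-0.017  0.008 -1.   ] jaw deg 141.9 j [ 0.64  0.28 -0.31 -0.02 -0.98 -1.29] F [ 0.2  0.2 -0.6] T [ 0.05 -0.12 -0.04] w 34.9
shift cm [ 23.63 -24.79   0.73] turn(mod60) -0.002
```

send_rows --steps '[[[1.5,-1.5,0,0,0.2],[2.5,-2.6,0,0,0.2],[2.5,-2.6,0,0,0.2],[2.5,-2.6,0,0,0.2],[2.5,-2.6,0,0,0.2],[2.5,-2.6,0,0,0.2],[2.5,-2.6,0,0,0.2],[2.0,-2.1,0,0,0.2],[1.0,-1.1,0,0,0.2],[0,0,0,0,0.2]]]'

```text
clock: 9.75
position: [530.6, -113.2, 128.3]
ee_rot: [-0.44, 0.898, 0.011, -0.013]
contact_force: [0.3, 0.6, -1.6]
gripper_width: 34.9
```

```bash
python3 -c "
from h import *
rel([543.7,-162.7,130],82)"
```

```text
t 9.75 p [ 530.6 -113.2  128.3] tilt z [-0.032  0.008 -0.999] jaw deg 142.2 j [ 0.08  0.33 -0.28 -0.01 -0.99 -0.73] F [ 0.3  0.6 -1.6] T [-0.02 -0.11  0.05] w 34.9
shift cm [ 3.11 -4.06 -0.25] turn(mod60) 0.003
```

send_rows --steps '[[[0.7,-0.9,-0.2,0,0.2],[0.7,-0.9,-0.2,0,0.2],[0.6,-0.8,-0.2,0,0.2],[0.4,-0.5,0,0,0.2],[0.2,-0.3,0,0,0.2],[0,0,0,0,0.2],[0,0,0,0,0.2]]]'

```text
clock: 10.33
position: [539.5, -156.1, 129.2]
ee_rot: [-0.439, 0.898, 0.014, -0.016]
contact_force: [-0.3, 0.7, -1.5]
gripper_width: 34.8
```

Run:
```python
from h import *
rel([543.7,-162.7,120],82)
for n in ('scene','top'):
    im,d=optics.get_image(n);W=world(n,d)
    hsv=cv2.cvtColor(im,cv2.COLOR_BGR2HSV)
    m=(hsv[...,0]<18)&(hsv[...,1]>150)&(hsv[...,2]>60)&(np.hypot(W[...,0]-544,W[...,1]+163)<60)&(W[...,2]>112)&(W[...,2]<185)
    P=W[m];print(n,len(P),P.min(0).round(1),P.max(0).round(1))
    if len(P)>20:
        s=P[(P[:,2]<150)&(P[:,2]>110)]
        A=np.c_[2*s[:,:2],np.ones(len(s))]
        rim=s[np.argsort(s[:,0])[-60:]]
        print("skirt", [(c,round(q,1)) for c,q in [cv2.minEnclosingCircle(s[:,:2].astype(np.float32))]])
        for lo in range(112,180,5):
            q=P[(P[:,2]>=lo)&(P[:,2]<lo+5)]
            if len(q):print(lo,len(q),q.min(0).round(0)[:2],q.max(0).round(0)[:2])
    if n=="scene": cv2.imwrite('pics/e.png',cv2.resize(im[145:245,145:255],(660,600),interpolation=cv2.INTER_CUBIC))
```

```text
t 10.33 p [ 539.5 -156.1  129.2] tilt z [-0.041  0.01  -0.999] jaw deg 142.1 j [ 0.    0.37 -0.22 -0.01 -1.02 -0.66] F [-0.3  0.7 -1.5] T [-0.02 -0.05 -0.03] w 34.8
shift cm [ 0.25 -0.77  0.9 ] turn(mod60) 0.001
scene 395 [ 516.8 -191.3  129.9] [ 575.4 -123.5  181.1]
skirt [((541.7870483398438, -157.54112243652344), 34.7)]
127 7 [ 566. -177.] [ 575. -136.]
132 16 [ 548. -191.] [ 575. -125.]
137 25 [ 549. -186.] [ 575. -124.]
142 108 [ 522. -190.] [ 575. -123.]
147 99 [ 517. -187.] [ 575. -125.]
152 12 [ 544. -159.] [ 562. -141.]
157 14 [ 520. -168.] [ 567. -134.]
162 13 [ 520. -175.] [ 570. -133.]
167 10 [ 534. -157.] [ 562. -139.]
172 76 [ 526. -161.] [ 560. -140.]
177 15 [ 524. -158.] [ 557. -141.]
top 165 [ 505.3 -187.8  136.4] [ 565.  -123.6  173.2]
skirt [((539.1300659179688, -156.03367614746094), 34.5)]
132 1 [ 559. -128.] [ 559. -128.]
137 3 [ 506. -157.] [ 530. -124.]
142 28 [ 506. -185.] [ 560. -124.]
147 111 [ 505. -188.] [ 565. -124.]
152 19 [ 507. -184.] [ 538. -126.]
162 2 [ 516. -170.] [ 526. -150.]
172 1 [ 525. -166.] [ 525. -166.]
```

View pics/e.png

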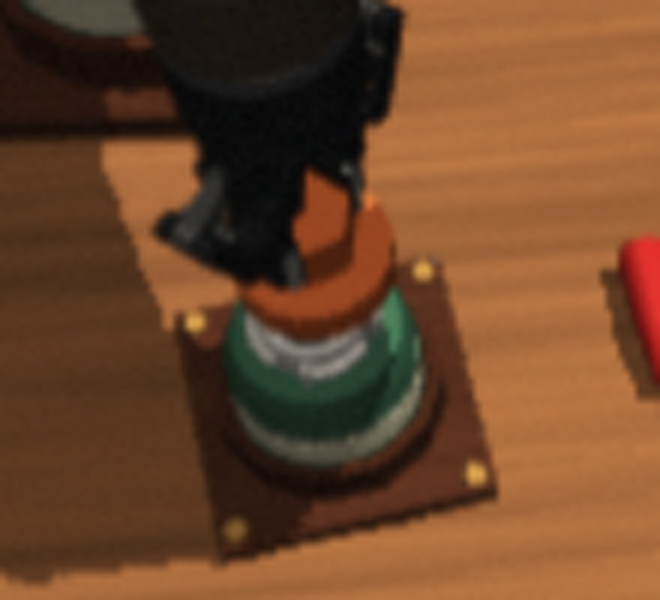

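send_rows --steps '[[[0.1,-0.3,0.3,0,0.2],[0.1,-0.25,0.4,0,0.2],[0.05,-0.1,0.4,0,0.2],[0,-0.05,0.4,0,0.2],[0,-0.03,0.3,0,0.2],[0,0,0.2,0,0.2],[0,0,0,0,0.2]]]'

```text
clock: 11.02
position: [542.9, -161.3, 106.7]
ee_rot: [-0.44, 0.898, 0.014, -0.017]
contact_force: [0.2, -0.1, -1.2]
gripper_width: 34.8
```

```bash
python3 -c "
from h import *
rel([542.9,-162.1,100],82)"
```

```text
t 11.02 p [ 542.9 -161.3  106.7] tilt z [-0.042  0.011 -0.999] jaw deg 142.2 j [-0.01  0.4  -0.24 -0.01 -0.98 -0.64] F [ 0.2 -0.1 -1.2] T [-0.01 -0.11 -0.05] w 34.8
shift cm [ 0.05 -0.08  0.67] turn(mod60) 0.004
```

send_rows --steps '[[[0.05,-0.08,0.2,0,0.2],[0,0,0.2,0,0.2],[0,0,0.2,0,0.2],[0,0,0.2,0,0.2],[0,0,0.1,0,0.2]]]'

```text
clock: 11.43
position: [543.1, -162.2, 97.0]
ee_rot: [-0.44, 0.898, 0.014, -0.016]
contact_force: [0.5, -0.5, -1.2]
gripper_width: 34.8
```

```bash
python3 -c "
from h import *
rel([542.9,-162.1,95],82)"
```

```text
t 11.43 p [ 543.1 -162.2   97. ] tilt z [-0.041  0.01  -0.999] jaw deg 142.2 j [-0.01  0.41 -0.25 -0.01 -0.96 -0.64] F [ 0.5 -0.5 -1.2] T [-0.02 -0.03  0.02] w 34.8
shift cm [0.   0.01 0.21] turn(mod60) 0.004
```

send_rows --steps '[[[0,0,0.15,0,0.2],[0,0,0.15,0,0.2],[0,0,0.1,0,0.2]]]'

```text
clock: 11.68
position: [543.2, -162.4, 94.6]
ee_rot: [-0.441, 0.897, 0.013, -0.016]
contact_force: [-1.9, 2.1, 6.0]
gripper_width: 34.7
```

```bash
python3 -c "
from h import *
rel([542.9,-162.1,95],82)"
```

```text
t 11.68 p [ 543.2 -162.4   94.6] tilt z [-0.041  0.009 -0.999] jaw deg 142.3 j [-0.01  0.41 -0.25 -0.01 -0.95 -0.64] F [-1.9  2.1  6. ] T [0.59 0.75 0.04] w 34.7
shift cm [-0.    0.04 -0.04] turn(mod60) 0.005
```

send_rows --steps '[[[0,0.02,0.06,-0.04,0.2],[0,0,0.06,-0.04,0.2],[0,0,0.06,-0.04,0.2],[0,0,0.06,-0.04,0.2],[0,0,0.06,-0.04,0.2]]]'

```text
clock: 12.1
position: [544.5, -161.8, 95.4]
ee_rot: [-0.531, 0.847, 0.013, -0.013]
contact_force: [-1.8, 1.8, 2.3]
gripper_width: 34.9
```

```bash
python3 -c "
from h import *
rel([542.9,-162.1,95],82)"
```

```text
t 12.1 p [ 544.5 -161.8   95.4] tilt z [-0.036  0.009 -0.999] jaw deg 154.2 j [-0.01  0.41 -0.25 -0.01 -0.95 -0.43] F [-1.8  1.8  2.3] T [ 0.12  0.44 -0.14] w 34.9
shift cm [0.09 0.13 0.04] turn(mod60) 0.213
```

send_rows --steps '[[[0,0,0.08,-0.04,0.2],[0,0,0.08,-0.04,0.2],[0,0,0.08,-0.04,0.2],[0,0,0.08,-0.04,0.2],[0,0,0.08,-0.04,0.2],[0,0,0.08,-0.02,0.2]]]'

```text
clock: 12.6
position: [544.8, -161.8, 95.7]
ee_rot: [-0.625, 0.781, 0.013, -0.01]
contact_force: [-2.0, 1.7, 3.2]
gripper_width: 34.8
```

```bash
python3 -c "
from h import *
rel([542.9,-162.1,95],82)"
```

```text
t 12.6 p [ 544.8 -161.8   95.7] tilt z [-0.032  0.009 -0.999] jaw deg 167.4 j [-0.01  0.41 -0.25 -0.01 -0.94 -0.21] F [-2.   1.7  3.2] T [ 0.69  0.43 -0.29] w 34.8
shift cm [0.08 0.18 0.08] turn(mod60) 0.443
```

send_rows --steps '[[[0,0.06,0.08,-0.04,0.2],[-0.02,0.05,0.08,-0.04,0.2],[0,0,0.08,-0.04,0.2],[0,0,0.08,-0.04,0.2],[0,0,0.08,-0.04,0.2],[0,0,0.08,-0.02,0.2]]]'

```text
clock: 13.1
position: [544.2, -160.7, 95.3]
ee_rot: [0.71, -0.704, -0.013, 0.007]
contact_force: [-2.3, 2.4, 3.6]
gripper_width: 34.7
```

```bash
python3 -c "
from h import *
rel([542.9,-162.1,95],82)"
```

```text
t 13.1 p [ 544.2 -160.7   95.3] tilt z [-0.029  0.009 -1.   ] jaw deg -179.5 j [-0.01  0.41 -0.26 -0.01 -0.94  0.02] F [-2.3  2.4  3.6] T [ 0.62  0.66 -0.14] w 34.7
shift cm [0.14 0.13 0.04] turn(mod60) -0.376
```

send_rows --steps '[[[0.03,0.03,0.08,-0.04,0.2],[0,0,0.08,-0.04,0.2],[0,0,0.08,-0.04,0.2],[0,0,0.08,-0.04,0.2],[0,0,0.08,-0.04,0.2],[0,0,0.08,-0.02,0.2]]]'

```text
clock: 13.6
position: [541.7, -161.6, 92.0]
ee_rot: [0.784, -0.62, -0.015, 0.007]
contact_force: [-1.8, 2.8, 6.6]
gripper_width: 34.8
```

```bash
python3 -c "
from h import *
rel([542.9,-162.1,95],82)"
```

```text
t 13.6 p [ 541.7 -161.6   92. ] tilt z [-0.033  0.008 -0.999] jaw deg -166.6 j [-0.01  0.41 -0.26 -0.01 -0.93  0.25] F [-1.8  2.8  6.6] T [ 0.9   0.6  -0.73] w 34.8
shift cm [ 0.08 -0.1  -0.31] turn(mod60) -0.15
```

send_rows --steps '[[[0,0,0.05,0.02,0.2],[0,0,0.12,0,0.2],[0,0,0.12,0,0.2],[0,0,0.12,0,0.2]]]'

```text
clock: 13.93
position: [541.5, -161.5, 87.9]
ee_rot: [0.778, -0.629, -0.015, 0.007]
contact_force: [-1.0, 0.5, 3.1]
gripper_width: 34.7
```

```bash
python3 -c "
from h import *
rel([542.9,-162.1,95],82)"
```

```text
t 13.93 p [ 541.5 -161.5   87.9] tilt z [-0.032  0.008 -0.999] jaw deg -167.9 j [-0.01  0.41 -0.27 -0.01 -0.92  0.22] F [-1.   0.5  3.1] T [ 0.33  0.25 -0.09] w 34.7
shift cm [ 0.07 -0.1  -0.71] turn(mod60) -0.173
```

Full step felt: z went from 95.5 to 87.9 (7.6 mm), and the torque has relaxed. Now turning forward.

send_rows --steps '[[[0,0,0.03,0.05,0.2],[0,0,0.03,0.05,0.2],[0,0,0.03,0.05,0.2],[0,0,0.03,0.05,0.2],[0,0,0.03,0.05,0.2],[0,0,0.03,0.05,0.2]]]'

```text
clock: 14.43
position: [543.3, -161.6, 86.8]
ee_rot: [-0.672, 0.74, 0.012, -0.009]
contact_force: [-1.6, 0.2, 3.9]
gripper_width: 34.7
```

```bash
python3 -c "
from h import *
rel([542.9,-162.1,95],82)"
```

```text
t 14.43 p [ 543.3 -161.6   86.8] tilt z [-0.03   0.006 -1.   ] jaw deg 174.5 j [-0.01  0.42 -0.27 -0.01 -0.91 -0.09] F [-1.6  0.2  3.9] T [0.34 0.41 0.08] w 34.7
shift cm [ 0.05  0.06 -0.81] turn(mod60) -0.48
```

send_rows --steps '[[[0,0,0.02,0.05,0.2],[0,0,0.02,0.05,0.2],[0,0,0.02,0.05,0.2],[0,0,0.02,0.05,0.2],[0,0,0.02,0.05,0.2],[0,0,0.02,0.05,0.2]]]'

```text
clock: 14.93
position: [543.6, -161.8, 87.0]
ee_rot: [-0.55, 0.835, 0.01, -0.012]
contact_force: [-1.1, 1.8, 2.0]
gripper_width: 34.8
```

```bash
python3 -c "
from h import *
rel([542.9,-162.1,95],82)"
```

```text
t 14.93 p [ 543.6 -161.8   87. ] tilt z [-0.03   0.003 -1.   ] jaw deg 156.7 j [-0.01  0.42 -0.27 -0.   -0.91 -0.4 ] F [-1.1  1.8  2. ] T [ 0.42  0.37 -0.  ] w 34.8
shift cm [ 0.06  0.07 -0.8 ] turn(mod60) 0.257
```

send_rows --steps '[[[0,0,0.03,0.05,0.2],[0,0,0.03,0.05,0.2],[0,0,0.03,0.05,0.2],[0,0,0.03,0.05,0.2]]]'

```text
clock: 15.27
position: [543.9, -161.7, 86.9]
ee_rot: [-0.461, 0.887, 0.008, -0.013]
contact_force: [-1.9, 1.0, 3.6]
gripper_width: 35.0
```

```bash
python3 -c "
from h import *
rel([542.9,-162.1,95],82)"
```

```text
t 15.27 p [ 543.9 -161.7   86.9] tilt z [-0.03   0.002 -1.   ] jaw deg 144.9 j [-0.    0.42 -0.27 -0.   -0.91 -0.61] F [-1.9  1.   3.6] T [0.36 0.38 0.01] w 35.0
shift cm [ 0.11  0.08 -0.81] turn(mod60) 0.051
```

send_rows --steps '[[[0,0,0.02,0.05,0.2],[0,0,0.02,0.04,0.2],[0,0,0.02,0.04,0.2],[0,0,0.02,0.04,0.2]]]'

```text
clock: 15.6
position: [544.0, -162.0, 86.7]
ee_rot: [-0.382, 0.924, 0.006, -0.014]
contact_force: [-1.5, 0.2, 2.5]
gripper_width: 35.1
```

```bash
python3 -c "
from h import *
rel([542.9,-162.1,95],82)"
```

```text
t 15.6 p [ 544.  -162.    86.7] tilt z [-0.03  0.   -1.  ] jaw deg 134.9 j [-0.    0.42 -0.27  0.   -0.91 -0.78] F [-1.5  0.2  2.5] T [0.1  0.24 0.09] w 35.1
shift cm [ 0.1   0.08 -0.83] turn(mod60) -0.124
```

send_rows --steps '[[[0,0,0.02,0.04,0.2],[0,0,0.02,0.04,0.2],[0,0,0.02,0.04,0.2]]]'

```text
clock: 15.85
position: [543.8, -162.4, 86.3]
ee_rot: [-0.324, 0.946, 0.004, -0.015]
contact_force: [-2.4, 0.8, 2.7]
gripper_width: 34.5
```

```bash
python3 -c "
from h import *
rel([542.9,-162.1,95],82)"
```

```text
t 15.85 p [ 543.8 -162.4   86.3] tilt z [-0.031 -0.002 -1.   ] jaw deg 127.9 j [-0.    0.42 -0.27  0.   -0.91 -0.91] F [-2.4  0.8  2.7] T [0.24 0.4  0.17] w 34.5
shift cm [ 0.08  0.1  -0.87] turn(mod60) -0.247
```

Drawing down now (86.3), and the torque is rising slowly.

send_rows --steps '[[[0,0,0.02,0.03,0.2],[0,0,0.02,0.03,0.2],[0,0,0.02,0.03,0.2]]]'

```text
clock: 16.1
position: [543.2, -162.3, 86.1]
ee_rot: [-0.283, 0.959, 0.003, -0.016]
contact_force: [-0.7, 1.8, 3.3]
gripper_width: 34.9
```

```bash
python3 -c "
from h import *
rel([542.9,-162.1,95],82)"
```

```text
t 16.1 p [ 543.2 -162.3   86.1] tilt z [-0.033 -0.003 -0.999] jaw deg 122.9 j [-0.    0.42 -0.27  0.   -0.91 -1.  ] F [-0.7  1.8  3.3] T [0.58 0.36 0.76] w 34.9
shift cm [ 0.05  0.05 -0.88] turn(mod60) -0.334
```

Torque jumped to 0.76 N m after 69° of turn: that is the stop. The drop since the openings is 1.8 mm. Relax and release.

send_rows --steps '[[[0,0,0,0,0.2],[0,0,0,0,0.6],[0,0,0,0,0.9],[0,0,0,0,1],[0,0,0,0,1],[0,0,0,0,1]]]'

```text
clock: 16.6
position: [544.1, -162.6, 85.0]
ee_rot: [-0.284, 0.959, 0.003, -0.016]
contact_force: [0.1, 0.8, 0.8]
gripper_width: 85.4
```

```bash
python3 -c "
from h import *
rel([542.9,-162.1,95],82)"
```

```text
t 16.6 p [ 544.1 -162.6   85. ] tilt z [-0.032 -0.004 -0.999] jaw deg 123.0 j [-0.    0.42 -0.27  0.   -0.91 -0.99] F [0.1 0.8 0.8] T [ 0.01 -0.09 -0.04] w 85.4
shift cm [ 0.1   0.12 -0.99] turn(mod60) -0.331
```

send_rows --steps '[[[0,0,-0.5,0,1],[0,0,-1,0,1],[0,0,-2,0,1],[0,0,-3,0,1],[0,0,-3,0,1],[2.5,-2.5,-2,0,1],[2.5,-2.5,0,0,1],[2.5,-2.5,0,0,1],[2.5,-2.5,0,0,1],[2.5,-2.5,0,0,1]]]'

```text
clock: 17.43
position: [514.6, -336.8, 218.3]
ee_rot: [-0.291, 0.957, -0.002, -0.012]
contact_force: [-0.0, -0.6, 0.3]
gripper_width: 85.1
```

Run:
```python
from h import *
rel([542.9,-162.1,95],82)
for n in ('scene','top'):
    im,d=optics.get_image(n);W=world(n,d);z0=np.load(n+"0.npz");W0=world(n,z0["d"])
    w=W[(np.hypot(W[...,0]-544,W[...,1]+163)<50)];w=w[(w[:,2]>98)&(w[:,2]<160)]
    sk=w[(w[:,2]>102)&(w[:,2]<112)];hx=w[(w[:,2]>125)]
    for k,s in (("skirt",sk),("hex",hx)):
        if len(s)>8:
            A=np.c_[s[:,:2]-[544,-163],np.ones(len(s))];print(n,k,len(s),np.median(s[:,2]).round(1),"plane",np.linalg.lstsq(A,s[:,2],rcond=None)[0].round(3),cv2.minEnclosingCircle(s[:,:2].astype(np.float32)))
    if n=='scene': cv2.imwrite('pics/f.png',cv2.resize(im[150:250,140:260],(720,600),interpolation=cv2.INTER_CUBIC))
```

```text
t 17.43 p [ 514.6 -336.8  218.3] tilt z [-0.022 -0.01  -1.   ] jaw deg 123.8 j [-0.31  0.37  0.01  0.02 -1.23 -0.68] F [-0.  -0.6  0.3] T [ 0.02 -0.15 -0.02] w 85.1
shift cm [-12.35  12.9   12.09] turn(mod60) -0.318
scene skirt 262 105.0 plane [3.00000e-03 4.00000e-03 1.05233e+02] ((544.55615234375, -164.0763397216797), 35.188865661621094)
scene hex 171 132.6 plane [-3.70000e-02 -2.90000e-02  1.32343e+02] ((543.9337158203125, -163.68450927734375), 21.161685943603516)
top skirt 221 106.8 plane [-1.00000e-03 -1.00000e-02  1.07149e+02] ((544.5899658203125, -160.72967529296875), 34.87858963012695)
top hex 144 135.5 plane [3.10000e-02 6.00000e-03 1.35046e+02] ((543.4547729492188, -162.73214721679688), 20.039161682128906)
```

View pics/f.png

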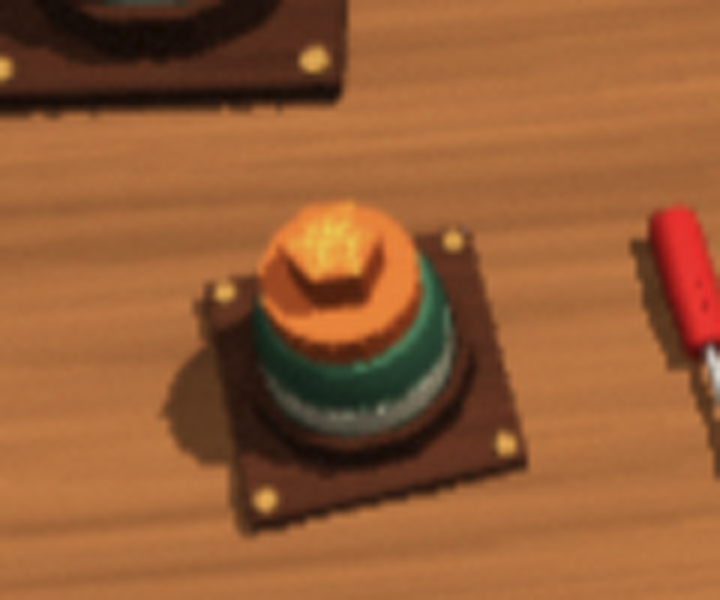

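The cap sits level on the pot at pixel (335,270) of the crop. Measured against the same heights on the table, its underside is at about 86.6–87 mm, so 14.0–14.4 mm below the mouth. It is centred within about 2 mm, and the arm is clear.

```bash
python3 -c "
from h import *
print(job.job_done())"
```

```text
the job is handed in; nothing more can be done
None
```

The green pot is closed: the orange cap is screwed home against its stop and released. The job was handed in with the arm clear at about 17.5 s; no verdict is reported.

**What I did:**
- I gripped the leftmost cap and set it on the threads.
- I eased it counter-clockwise until it fell 7.6 mm into the openings.
- I then turned it about 69° clockwise. The torque stayed below 0.2 N m until it jumped at the stop, and the cap came down a further 1.8 mm.

**Last checks, from both cameras:**
- **Depth:** the underside is about 14.0–14.4 mm below the mouth, inside the 14–14.5 mm expected when home. For the scene camera I corrected its 2 mm low reading using the cap's height on the table.
- **Centring:** within about 2 mm of the axis.
- **Level:** the skirt's top face is flat within 0.01 rad in both views. The smaller hex top gave about 0.03–0.05 rad with opposite signs in the two cameras, so I take that as noise.

**What disagreed or went wrong:**
- **First grasp:** it closed on air because the fingertips sat about 25 mm higher than the reported TCP. The cap did not move, and I regrasped deeper.
- **Tool tilt:** the tool drifted to about 0.04 rad during the carry, and was about 0.03 rad when the cap dropped and when it was released.
- **Torque:** it briefly read 0.73 N m at the drop and 0.76 N m at the final stop, just above the pot's 0.7 N m slip limit. The pot may have slipped slightly. I did not measure its angle, but I stopped turning at once both times.
- **Bystanders:** I did not measure them after the job. No contact with them showed in the readings.

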